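# Hold the chip case's lid at its balance point

## Robot

A 6-joint arm with a two-finger parallel gripper is mounted at the origin on the work surface. World frame = base frame: x ahead of the robot, y to its left, z up, the work surface at z = 0. Lengths are in m, angles in rad, forces in N, time in s.
With the tool pointing down it reaches from about 0.3 to 0.825 m from the base axis. Payload 5.4 kg.
Tool frame: the origin (TCP) lies between the finger pads, 19 mm behind the fingertips; this is the grasp point; z points along the fingers, y is the direction in which the jaws open and shut (so a half turn about z gives the same grasp; the last joint's range is limited). The gripper opens to 92 mm and grips with 3 to 60 N. Pads are 20 mm wide; open, the fingers measure 128 mm over their backs; the gripper's body (75 mm by 189 mm) begins 69 mm behind the grasp point.
Start: joints at [1.085, 0.158, 1.597, -0, 1.386, -0.21], TCP at [0.157, 0.553, 0.233] pointing down, gripper open.
Joint ranges: [-2.91, 2.91], [-0.94, 2.29], [0.18, 2.7], [-1.29, 4.43], [0.17, 2.64], [-3, 3]. Speed limits (rad/s): [2.57, 2.57, 3.14, 3.14, 3.14, 3.14].

## Interface

Orientations are given as a unit quaternion [x, y, z, w].
In Python, from workcell import robot gives the robot as it stands.
- The arm moves only by the tool drive_tool, never from a script. Its argument "steps" is a list of rows, each an object with "gripper": the gripper's target within -1 to 1 (fully open at 1, half-way at 0, shut at -1); "linear": the shift along the tool's x, y, z in mm, a list of three; "spin": the turn about the tool's z in rad. A call has 1 to 20 rows; each row shifts and turns the commanded pose from where the row before left it, along the tool's axes as they then stand; what a row does not reach is not made up. A row lasts 1/12 s, in which the tool goes at most 41.7 mm and 7.16 degrees, less where a joint would pass 70% of its speed; a pose out of reach is approached as far as the arm can. A call with a gripper value outside its range is refused whole. The fingers move at their own pace and stop on an object; the grip force is fixed at half the most. Time passes only in rows, so rows that do not move let the fingers close. It gives the time, the measured TCP pose, the force and the opening at its end, in the units of the state.
- robot.sense(): the state, without advancing time (a new reading comes with each control period).
- robot.read_camera(name): name is "side" or "top" or "wrist"; returns a dict with "image" (480x640x3 uint8, blue, green, red), "depth" (480x640 float32, m along the optical axis (not along the pixel's ray), 0 where there is no reading), "vertical_fov" (degrees; the focal length in pixels is half the picture's height over the tangent of half this angle, whatever the lens; pixels are square), "cx", "cy" (the principal point, pixels), "R" (3x3) and "t" (3): a world point X has camera coordinates R X + t. Camera axes: x right, y down, z forward; pixel columns grow to the right and rows downward; lengths in m; the calibration is good to about 2 mm. A picture is of the moment at which its call begins.
- robot.finish_job(): hands the job in, once; it reports no verdict.
The state is a dict: "clock": time; "joint_positions": joint angles; "qd": joint speeds; "tau": joint torques, N m; "ee_pos": TCP position; "eef_rot": TCP orientation; "wrist_force": force on the tool from outside, world axes, zero at the start; "torque": the same for the moment, N m; "width": finger opening in m.
Only numpy, scipy, OpenCV 4.12 (cv2) and the standard library are available. Lean on these libraries where they do the work, as an engineer would, in place of code of your own. Each camera call takes 0.05 s, during which the arm holds its last target. There are 200 camera calls.

## Task

Draw the red-knobbed bolt on the front of the poker-chip case fully back to unlock it, then take the black bar handle and raise the lid gently to its balance point, a little short of upright (about 77 degrees open), where it falls neither shut nor back onto the chips behind. Finish while still gripping the handle and holding the lid still at that point, so that a colleague can count the chips with both hands. Leave everything else on the table where it is.

Things in the scene. Friction and masses are not known exactly. Their poses are not given: they have to be found in the camera images.
- case: chip case, fixed: aluminium and black tray, 216 mm (x) by 250 mm (y). Origin under its centre, on the table; z up, -x its front (robot side), +y its left. Black ledge, 36 mm high, from x = -110 to -66 mm carries the bolt, whose guides (at y = -45 and +85 mm, 10 mm wide) reach 54 mm above the table; tray and lid from x = -66 to 106 mm; shut, the lid's top is 72 mm above the table.
- bolt_knob (a point): top centre of the bolt's red knob: upright, round, 16 mm diameter, from 64 to 90 mm above the table on a 10 mm stem, over the ledge at x = -88 mm of the case, 22 mm in front of the lid's front face. Pinch it from above or push it from the side. Moves with the bolt; axes as the case.
- bolt (a joint): travel of the bolt along the case's +y, in m: 0 locked (knob at y = -5 mm of the case), 0.050 fully drawn, at its end stop (knob at y = +45 mm). Starts between 0 and 0.015, locked; its rod sits in the lid's keeper and holds the lid down until drawn about 0.035. Friction about 2 N, no spring: it stays where it is left.
- lid_handle (a point): middle of the lid's handle, a black round bar along the case's y, 10 mm diameter, 110 mm long, a leg at each end; its axis is 38 mm above the lid's top face, 14 mm behind the lid's front edge; shut, 110 mm above the table. From lid_hinge, in lid axes (= case axes when shut), x = -158, y = 0, z = +68 mm. The bar can turn between the pads as the lid swings.
- lid_hinge (a point): point on the hinge axis, middle of the lid's rear lower edge: x = 106, y = 0, z = 42 mm of the case; the axis runs along the case's y.
- lid (a joint): lid angle, rad: 0 shut (level, the start), grows as the handle rises and swings away from the front; 1.571 is square to the table. Hollow frame 172 x 250 x 30 mm with a window, about 0.42 kg, nearly frictionless hinge. Balance point 1.34 (centre of mass over the hinge; handle axis 30 mm behind it, 211 mm above the table): below it falls shut, above it falls backwards.
- stack_pink: bystander: stack of ten pink chips, 39 mm diameter, 34 mm high, standing left of the case (its +y side); origin under its centre.
- stack_yellow: bystander: stack of eight yellow chips, 39 mm diameter, 27 mm high, standing right of the case; origin under its centre.
- stack_back: bystander: stack of nine yellow chips, 39 mm diameter, 31 mm high, standing behind the case, where the lid would land if it fell backwards; origin under its centre.
- water: bystander: water bottle with a red cap, 64 mm diameter, 205 mm high, left on the table; origin under its centre.
- mug: bystander: blue mug, 82 mm diameter, 95 mm high, on the right of the table; origin under its centre.
- cards: bystander: blue pack of cards lying flat, 65 x 91 x 19 mm, left front; origin under its centre.
- calculator: bystander: grey calculator lying flat, 135 x 85 x 14 mm, right front; origin under its centre.

How it is judged:
By the outcome, as a careful person would: the job done as asked, in the order asked, and still so for the second after the job is handed in, while the arm keeps its last pose, push and grip.
It also fails if it takes over 54 s, if anything falls off the work surface, if the arm or the gripper's body presses on something with over 40 N, if the wrist force passes 120 N, or if a joint passes its speed limit or range.

## Working session

There is one attempt and no reset: what is moved stays moved. The work goes in short steps, Python scripts to look and compute and a tool call to move; the robot and the scene stay as the last step left them, time stands still between calls to the robot, and variables do not carry over. Pictures are saved under pics/ and viewed, about 8 in all and at most 12, crops included, and the job is handed in when it is done.

Besides the shell and the picture viewer there is one more tool, called after "Emit:" as name(argument=value, ...), one argument or row to a line, values as JSON. drive_tool: Moves the arm, as the interface text tells. Its arguments: {"type":"object","properties":{"steps":{"type":"array"}},"required":["steps"]}

```bash
ls; mkdir -p pics; cat > h.py <<'E'
import numpy as np, cv2
from workcell import robot
def cam(n):
    c=robot.read_camera(n); c['f']=240/np.tan(np.radians(c['vertical_fov'])/2); c['R']=np.array(c['R']);c['t']=np.array(c['t']); return c
def world(c,u,v,d=None):
    d=c['depth'][int(v),int(u)] if d is None else d
    return c['R'].T@(np.array([(u-c['cx'])/c['f']*d,(v-c['cy'])/c['f']*d,d])-c['t'])
def proj(c,X):
    p=c['R']@np.array(X)+c['t']; return p[:2]/p[2]*c['f']+[c['cx'],c['cy']]
def cloud(c):
    v,u=np.mgrid[:480,:640]; d=c['depth']
    P=np.stack([(u-c['cx'])/c['f']*d,(v-c['cy'])/c['f']*d,d],-1)
    return (P-c['t'])@c['R']
def atz(c,u,v,z):
    r=c['R'].T@np.array([(u-c['cx'])/c['f'],(v-c['cy'])/c['f'],1]); o=-c['R'].T@c['t']
    return o+r*(z-o[2])/r[2]
E
python3 - <<'E'
from h import *
for n in('top','side'):
    c=cam(n); cv2.imwrite(f'pics/{n}0.png',c['image']); np.save(f'{n}0.npy',c,allow_pickle=True)
    print(n,c['f'],c['cx'],c['cy'],-c['R'].T@c['t'],c['R'].round(2).tolist())
print(robot.sense())
E
```

```text
pics
top 521.7900699516387 312.71242565593866 245.76692157140295 [ 0.33434435 -0.02225259  1.26368292] [[-0.01, -1.0, 0.0], [-0.99, 0.01, -0.14], [0.14, -0.0, -0.99]]
side 442.719130140705 325.73499649335486 240.1682896176066 [ 0.45637025 -0.68021207  0.89348616] [[1.0, -0.04, 0.01], [-0.03, -0.77, -0.64], [0.04, 0.64, -0.77]]
{'clock': 0.1, 'joint_positions': array([ 1.08488024e+00,  1.58985525e-01,  1.59808150e+00, -4.28617468e-05,
        1.38620598e+00, -2.10097597e-01]), 'qd': array([ 0.00179349, -0.00013692, -0.00307222, -0.00156128,  0.00060952,
        0.00081152]), 'tau': array([-1.79492386e-04, -3.86505926e+01, -3.22959208e+01,  7.02444487e-02,
        3.39785032e-02, -6.19663706e-05]), 'ee_pos': array([0.1563709 , 0.55277839, 0.23243006]), 'eef_rot': array([ 1.37468548e-01,  9.90505776e-01, -7.96994714e-04, -2.66720216e-04]), 'wrist_force': array([ 0.32807274,  0.15629978, -0.35303286]), 'torque': array([ 0.01424698, -0.02082514, -0.0201599 ]), 'width': 0.09188275739106687}
```

View pics/top0.png

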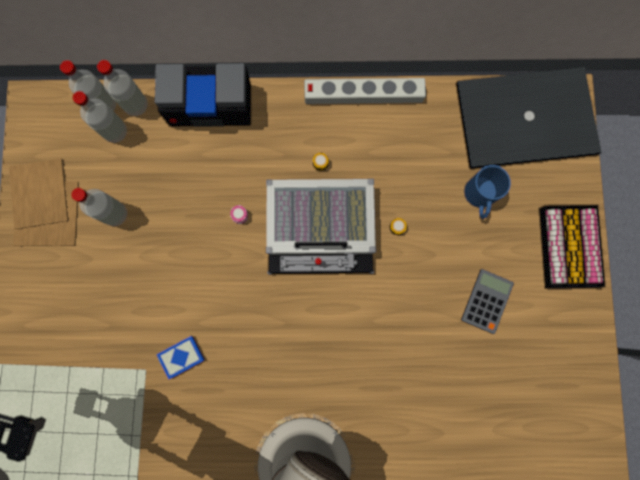

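View pics/side0.png

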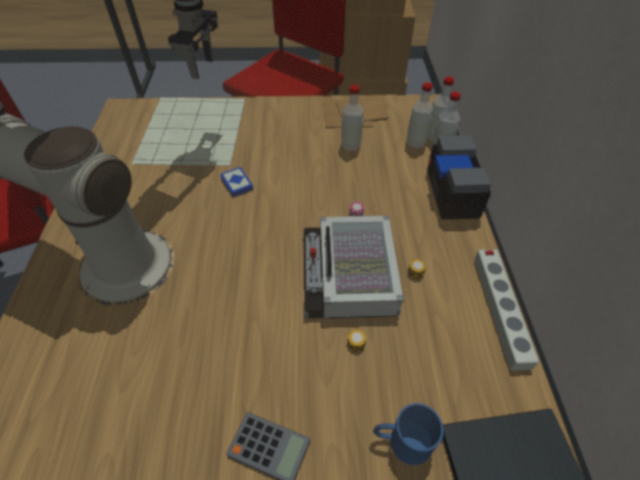

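Top view: case at cols 267–375, rows 180–272, knob near (318,261), handle bar (297–347, 245). Side view: knob about (313,252), handle col 328, rows 233–277. The case is nearly aligned with the world axes. Next I'll measure.

```bash
python3 - <<'E'
from h import *
T=np.load('top0.npy',allow_pickle=True).item(); S=np.load('side0.npy',allow_pickle=True).item()
def red(c,box):
    r0,r1,c0,c1=box; im=c['image'].astype(int); m=np.zeros((480,640),bool)
    m[r0:r1,c0:c1]=((im[...,2]>110)&(im[...,1]<80)&(im[...,0]<80))[r0:r1,c0:c1]; return m
def tri(a,pa,b,pb):
    A=[];y=[]
    for c,p in((a,pa),(b,pb)):
        for k in(0,1):
            q=(p[k]-[c['cx'],c['cy']][k])/c['f']
            A.append(c['R'][k]-q*c['R'][2]); y.append(q*c['t'][2]-c['t'][k])
    X,r,_,_=np.linalg.lstsq(np.array(A),np.array(y),rcond=None); return X,r
ps=[]
for c,b in((T,(250,272,300,340)),(S,(240,265,303,325))):
    m=red(c,b); v,u=np.nonzero(m); P=cloud(c)[m]; print('knob px',u.mean(),v.mean(),len(u),np.median(P,0),P[:,2].max()); ps.append((u.mean(),v.mean()))
print('tri knob',tri(T,ps[0],S,ps[1]))
for n,c in(('T',T),('S',S)):
    P=cloud(c); x,y,z=P[...,0],P[...,1],P[...,2]
    near=(abs(x-.56)<.2)&(abs(y+.03)<.18)&(c['depth']>0)
    h=near&(z>.098)&(z<.13)
    Q=P[h]; print(n,'handle',len(Q),Q.min(0),Q.max(0),Q.mean(0), np.polyfit(Q[:,1],Q[:,0],1))
    bright=near&(z>.06)&(z<.082)&(c['image'].min(-1)>140)
    Q=P[bright]; 
    if len(Q): print('lid rect',cv2.minAreaRect(Q[:,:2].astype(np.float32)),Q[:,2].mean())
c=np.vstack([T['image'][165:285,245:395],S['image'][205:325,280:430]])
cv2.imwrite('pics/c1.png',cv2.resize(np.hstack([T['image'][165:285,245:395],S['image'][205:325,280:430]]),None,fx=2.6,fy=2.6,interpolation=2))
E
```

```text
knob px 317.741935483871 260.61290322580646 31 [ 0.46501922 -0.03847354  0.09028032] 0.09518529575845187
knob px 312.72222222222223 249.38888888888889 18 [ 0.46558365 -0.03533222  0.08928821] 0.09232299885370261
tri knob (array([ 0.46513473, -0.03790445,  0.09313022]), array([4.96998551e-08]))
T handle 254 [ 0.49699738 -0.10360448  0.0983074 ] [0.50795905 0.01514509 0.11988413] [ 0.50216118 -0.04611989  0.11311795] [0.00301277 0.50230012]
lid rect ((0.5746192932128906, -0.04537396878004074), (0.24811221659183502, 0.17231638729572296), 89.84563446044922) 0.07163157167843894
S handle 197 [ 0.49501368 -0.10335497  0.09822144] [0.50506482 0.01555978 0.1176502 ] [ 0.49989069 -0.05024326  0.11257994] [0.00269066 0.50002588]
lid rect ((0.5732704997062683, -0.04168024659156799), (0.2478112429380417, 0.1678323745727539), 89.63397979736328) 0.07157539218454949
```

View pics/c1.png

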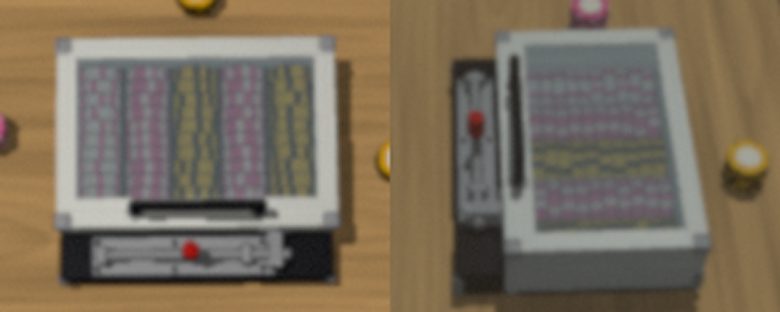

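Case fit: centre about (0.554, −0.0445), yaw about 0. Knob is at (0.465, −0.038) with its top at 0.09–0.093, and the handle axis is at x≈0.501, y≈−0.044. All of this agrees with the stated sizes. I'll move above the knob.

Emit:
drive_tool(
  steps=[
    {"gripper": 1, "linear": [0, 0, 0], "spin": -0.092},
    {"gripper": 1, "linear": [0, 0, 0], "spin": -0.092},
    {"gripper": 1, "linear": [0, 0, 0], "spin": -0.092},
    {"gripper": 1, "linear": [-17, -34, 3], "spin": 0},
    {"gripper": 1, "linear": [-17, -34, 3], "spin": 0},
    {"gripper": 1, "linear": [-17, -34, 3], "spin": 0},
    {"gripper": 1, "linear": [-17, -34, 3], "spin": 0},
    {"gripper": 1, "linear": [-17, -34, 3], "spin": 0},
    {"gripper": 1, "linear": [-17, -34, 3], "spin": 0},
    {"gripper": 1, "linear": [-17, -34, 3], "spin": 0},
    {"gripper": 1, "linear": [-17, -34, 3], "spin": 0},
    {"gripper": 1, "linear": [-17, -34, 3], "spin": 0},
    {"gripper": 1, "linear": [-17, -34, 3], "spin": 0},
    {"gripper": 1, "linear": [-17, -34, 3], "spin": 0},
    {"gripper": 1, "linear": [-17, -34, 3], "spin": 0},
    {"gripper": 1, "linear": [-17, -34, 3], "spin": 0},
    {"gripper": 1, "linear": [-17, -34, 3], "spin": 0},
    {"gripper": 1, "linear": [-17, -34, 3], "spin": 0},
    {"gripper": 1, "linear": [-17, -34, 3], "spin": 0},
    {"gripper": 1, "linear": [-17, -34, 3], "spin": 0},
  ],
)

```text
clock: 1.77
ee_pos: [0.4459, -0.0266, 0.1819]
eef_rot: [0.0, 1.0, 0.0, -0.0]
wrist_force: [0.8, 0.9, -0.0]
width: 0.0916
```

```bash
python3 - <<'E'
from h import *
s=robot.sense(); print(s['clock'],s['ee_pos'],s['eef_rot'],s['joint_positions'])
c=cam('wrist'); cv2.imwrite('pics/w1.png',c['image'])
im=c['image'].astype(int); P=cloud(c)
m=(im[...,2]>110)&(im[...,1]<80)&(im[...,0]<80)&(abs(P[...,0]-.465)<.04)&(abs(P[...,1]+.038)<.05)
v,u=np.nonzero(m); Q=P[m]; print(len(u),u.mean() if len(u) else 0,v.mean() if len(v) else 0)
if len(u):
    t=Q[Q[:,2]>.085]; print(Q.min(0),Q.max(0),t.mean(0),atz(c,u.mean(),v.mean(),.085))
E
```

```text
1.7667 [ 0.44592673 -0.02659589  0.18188526] [ 2.10055796e-04  9.99999968e-01  1.14715312e-04 -8.67089618e-05] [-3.31417525e-01 -1.38185444e-01  2.00021872e+00  1.67615119e-04
  1.27979798e+00 -1.90184185e+00]
287 303.4355400696864 275.1184668989547
[ 0.45841803 -0.0514627   0.03229845] [ 0.48770775 -0.0306466   0.09098412] [ 0.46458544 -0.03785041  0.0892078 ] [ 0.46609562 -0.03855719  0.085     ]
```

View pics/w1.png

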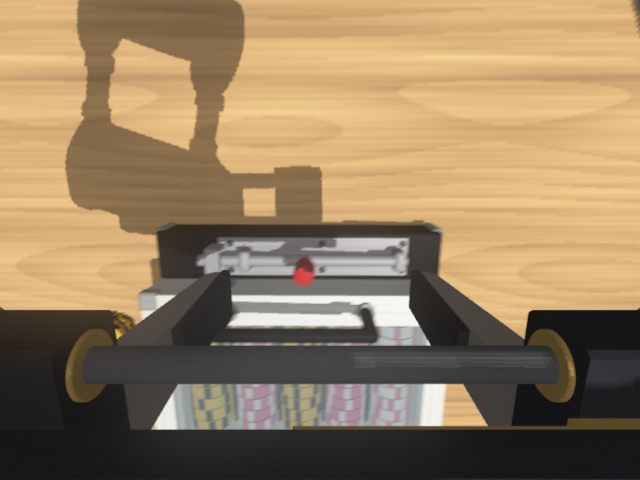

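The wrist view shows the knob at (303,272), which gives (0.465, −0.038) and top z 0.09. That matches the other cameras, so I'll descend and pinch it.

Emit:
drive_tool(
  steps=[
    {"gripper": 1, "linear": [-10, -6, 0], "spin": 0},
    {"gripper": 1, "linear": [-9.5, -5.5, 0], "spin": 0},
    {"gripper": 1, "linear": [0, 0, 14], "spin": 0},
    {"gripper": 1, "linear": [0, 0, 14], "spin": 0},
    {"gripper": 1, "linear": [0, 0, 14], "spin": 0},
    {"gripper": 1, "linear": [0, 0, 14], "spin": 0},
    {"gripper": 1, "linear": [0, 0, 14], "spin": 0},
    {"gripper": 1, "linear": [0, 0, 14], "spin": 0},
    {"gripper": 1, "linear": [0, 0, 8], "spin": 0},
    {"gripper": 1, "linear": [0, 0, 7], "spin": 0},
    {"gripper": -1, "linear": [0, 0, 0], "spin": 0},
    {"gripper": -1, "linear": [0, 0, 0], "spin": 0},
    {"gripper": -1, "linear": [0, 0, 0], "spin": 0},
    {"gripper": -1, "linear": [0, 0, 0], "spin": 0},
    {"gripper": -1, "linear": [0, 0, 0], "spin": 0},
    {"gripper": -1, "linear": [0, 0, 0], "spin": 0},
    {"gripper": -1, "linear": [0, 0, 0], "spin": 0},
    {"gripper": -1, "linear": [0, 0, 0], "spin": 0},
    {"gripper": -1, "linear": [0, 0, 0], "spin": 0},
    {"gripper": -1, "linear": [0, 0, 0], "spin": 0},
  ],
)

```text
clock: 3.48
ee_pos: [0.4652, -0.0362, 0.0833]
eef_rot: [-0.0, 1.0, 0.0, -0.0]
wrist_force: [-0.3, 0.8, -0.4]
width: 0.0274
```

Emit:
drive_tool(
  steps=[
    {"gripper": -1, "linear": [0, 0, 0], "spin": 0},
    {"gripper": -1, "linear": [0, 0, 0], "spin": 0},
    {"gripper": -1, "linear": [0, 0, 0], "spin": 0},
    {"gripper": -1, "linear": [0, 0, 0], "spin": 0},
    {"gripper": -1, "linear": [0, 0, 0], "spin": 0},
  ],
)

```text
clock: 3.9
ee_pos: [0.4652, -0.0364, 0.0833]
eef_rot: [-0.0, 1.0, -0.0, -0.0]
wrist_force: [0.3, -1.2, -0.6]
width: 0.015
```

The knob is gripped (width 15 mm). I'll draw it about 37 mm in +y.

Emit:
drive_tool(
  steps=[
    {"gripper": -1, "linear": [0, 3, 0], "spin": 0},
    {"gripper": -1, "linear": [0, 3, 0], "spin": 0},
    {"gripper": -1, "linear": [0, 3, 0], "spin": 0},
    {"gripper": -1, "linear": [0, 3, 0], "spin": 0},
    {"gripper": -1, "linear": [0, 3, 0], "spin": 0},
    {"gripper": -1, "linear": [0, 3, 0], "spin": 0},
    {"gripper": -1, "linear": [0, 3, 0], "spin": 0},
    {"gripper": -1, "linear": [0, 3, 0], "spin": 0},
    {"gripper": -1, "linear": [0, 3, 0], "spin": 0},
    {"gripper": -1, "linear": [0, 3, 0], "spin": 0},
    {"gripper": -1, "linear": [0, 3, 0], "spin": 0},
    {"gripper": -1, "linear": [0, 2, 0], "spin": 0},
    {"gripper": -1, "linear": [0, 0, 0], "spin": 0},
    {"gripper": -1, "linear": [0, 0, 0], "spin": 0},
  ],
)

```text
clock: 5.07
ee_pos: [0.4653, -0.0006, 0.0833]
eef_rot: [-0.0, 1.0, 0.001, 0.0]
wrist_force: [1.3, 1.3, -1.3]
width: 0.0153
```

Emit:
drive_tool(
  steps=[
    {"gripper": -1, "linear": [0, 1, 0], "spin": 0},
    {"gripper": -1, "linear": [0, 1, 0], "spin": 0},
    {"gripper": -1, "linear": [0, 0, 0], "spin": 0},
    {"gripper": -1, "linear": [0, 0, 0], "spin": 0},
  ],
)

```text
clock: 5.4
ee_pos: [0.4653, 0.0007, 0.0833]
eef_rot: [-0.0, 1.0, -0.0, 0.0]
wrist_force: [1.9, -1.2, -2.0]
width: 0.015
```

Emit:
drive_tool(
  steps=[
    {"gripper": -1, "linear": [0, 1, 0], "spin": 0},
    {"gripper": -1, "linear": [0, 1, 0], "spin": 0},
    {"gripper": -1, "linear": [0, 0, 0], "spin": 0},
    {"gripper": -1, "linear": [0, 0, 0], "spin": 0},
  ],
)

```text
clock: 5.73
ee_pos: [0.4653, 0.0013, 0.0833]
eef_rot: [-0.0, 1.0, -0.002, 0.0]
wrist_force: [1.5, -7.3, -3.0]
width: 0.0151
```

Emit:
drive_tool(
  steps=[
    {"gripper": -1, "linear": [0, 1, 0], "spin": 0},
    {"gripper": -1, "linear": [0, 1, 0], "spin": 0},
    {"gripper": -1, "linear": [0, 0, 0], "spin": 0},
    {"gripper": -1, "linear": [0, 0, 0], "spin": 0},
  ],
)

```text
clock: 6.07
ee_pos: [0.4653, 0.0015, 0.0833]
eef_rot: [-0.001, 1.0, -0.003, -0.0]
wrist_force: [0.6, -15.9, -5.1]
width: 0.0153
```

End stop reached: y holds at 0.0015 while the reaction rises to 16 N. I'll release, lift and turn.

Emit:
drive_tool(
  steps=[
    {"gripper": 1, "linear": [0, 0, 0], "spin": 0},
    {"gripper": 1, "linear": [0, 0, 0], "spin": 0},
    {"gripper": 1, "linear": [0, 0, 0], "spin": 0},
    {"gripper": 1, "linear": [0, 0, 0], "spin": 0},
    {"gripper": 1, "linear": [0, 0, 0], "spin": 0},
    {"gripper": 1, "linear": [0, 0, 0], "spin": 0},
    {"gripper": 1, "linear": [0, 0, -15], "spin": 0},
    {"gripper": 1, "linear": [0, 0, -25], "spin": 0},
    {"gripper": 1, "linear": [0, 0, -25], "spin": 0},
    {"gripper": 1, "linear": [0, 0, -25], "spin": 0},
    {"gripper": 1, "linear": [0, 0, -10], "spin": 0},
  ],
)

```text
clock: 6.98
ee_pos: [0.4669, 0.0046, 0.1868]
eef_rot: [-0.0, 1.0, -0.001, 0.003]
wrist_force: [0.6, 0.2, 0.8]
width: 0.0866
```

Emit:
drive_tool(
  steps=[
    {"gripper": 1, "linear": [0, 0, 0], "spin": 0.1122},
    {"gripper": 1, "linear": [0, 0, 0], "spin": 0.1122},
    {"gripper": 1, "linear": [0, 0, 0], "spin": 0.1122},
    {"gripper": 1, "linear": [0, 0, 0], "spin": 0.1122},
    {"gripper": 1, "linear": [0, 0, 0], "spin": 0.1122},
    {"gripper": 1, "linear": [0, 0, 0], "spin": 0.1122},
    {"gripper": 1, "linear": [0, 0, 0], "spin": 0.1122},
    {"gripper": 1, "linear": [0, 0, 0], "spin": 0.1122},
    {"gripper": 1, "linear": [0, 0, 0], "spin": 0.1122},
    {"gripper": 1, "linear": [0, 0, 0], "spin": 0.1122},
    {"gripper": 1, "linear": [0, 0, 0], "spin": 0.1122},
    {"gripper": 1, "linear": [0, 0, 0], "spin": 0.1122},
    {"gripper": 1, "linear": [0, 0, 0], "spin": 0.1122},
    {"gripper": 1, "linear": [0, 0, 0], "spin": 0.1122},
    {"gripper": 1, "linear": [0, 0, 0], "spin": 0},
  ],
)

```text
clock: 8.23
ee_pos: [0.4648, 0.005, 0.1825]
eef_rot: [0.708, 0.706, -0.0, -0.001]
wrist_force: [-0.8, 0.1, -0.8]
width: 0.0919
```

```bash
python3 - <<'E'
from h import *
s=robot.sense(); print(s['clock'],s['ee_pos'],s['eef_rot'],s['joint_positions'])
from scipy.spatial.transform import Rotation as R; print(R.from_quat(s['eef_rot']).as_matrix().round(3))
for n in('top','side','wrist'):
    c=cam(n); im=c['image'].astype(int); P=cloud(c)
    m=(im[...,2]>100)&(im[...,1]<80)&(im[...,0]<80)&(abs(P[...,0]-.465)<.04)&(abs(P[...,1])<.06)
    print(n,m.sum(),np.median(P[m],0) if m.any() else '')
    h=(abs(P[...,0]-.50)<.03)&(abs(P[...,1]+.045)<.065)&(P[...,2]>.1)&(P[...,2]<.125)&(im.max(-1)<90)
    if h.any(): Q=P[h]; print('handle',len(Q),Q.min(0),Q.max(0),Q.mean(0))
    if n=='wrist': cv2.imwrite('pics/w2.png',c['image'])
E
```

```text
8.2333 [0.46481312 0.00499006 0.18250885] [ 7.07977641e-01  7.06234586e-01 -2.79727165e-04 -5.40196142e-04] [-2.50200599e-01 -8.66842481e-02  1.95203937e+00  7.44652977e-05
  1.27745209e+00 -2.47757121e-01]
[[ 0.002  1.    -0.001]
 [ 1.    -0.002  0.   ]
 [ 0.    -0.001 -1.   ]]
top 0 
handle 51 [ 0.49729861 -0.10138004  0.10831097] [ 0.50671056 -0.07864049  0.1195695 ] [ 0.50153621 -0.08964044  0.1131436 ]
side 24 [0.46544455 0.00184782 0.0897611 ]
handle 173 [ 0.49504554 -0.10364952  0.10262573] [0.50498011 0.0130991  0.11731183] [ 0.49971059 -0.05464573  0.11296191]
wrist 438 [0.46495806 0.00440598 0.08867282]
handle 1718 [ 0.4960343  -0.10101044  0.10008492] [0.50643419 0.01649956 0.11627366] [ 0.50052741 -0.0276136   0.11308621]
```

View pics/w2.png

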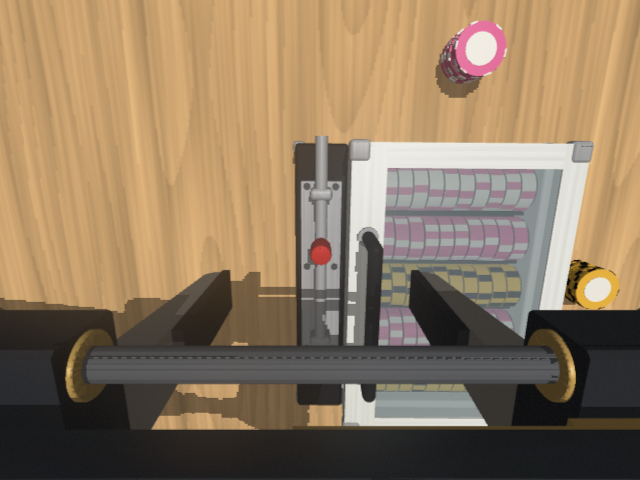

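The bolt is drawn, with the knob at (320,252), y≈+0.002 to 0.004, a shift of about 41 mm from where it started. The handle bar runs from (365,235) to (370,400), axis x≈0.501. Next is the handle grasp.

Emit:
drive_tool(
  steps=[
    {"gripper": 1, "linear": [-16, 12, 0], "spin": 0},
    {"gripper": 1, "linear": [-16, 12, 0], "spin": 0},
    {"gripper": 1, "linear": [-17, 12.2, 0], "spin": 0},
    {"gripper": 1, "linear": [0, 0, 12], "spin": 0},
    {"gripper": 1, "linear": [0, 0, 12], "spin": 0},
    {"gripper": 1, "linear": [0, 0, 12], "spin": 0},
    {"gripper": 1, "linear": [0, 0, 12], "spin": 0},
    {"gripper": 1, "linear": [0, 0, 12], "spin": 0},
    {"gripper": 1, "linear": [0, 0, 7], "spin": 0},
    {"gripper": 1, "linear": [0, 0, 5], "spin": 0},
    {"gripper": 1, "linear": [0, 0, 0], "spin": 0},
    {"gripper": 0, "linear": [0, 0, 0], "spin": 0},
    {"gripper": -0.3, "linear": [0, 0, 0], "spin": 0},
    {"gripper": -0.5, "linear": [0, 0, 0], "spin": 0},
    {"gripper": -0.5, "linear": [0, 0, 0], "spin": 0},
    {"gripper": -0.5, "linear": [0, 0, 0], "spin": 0},
    {"gripper": -0.5, "linear": [0, 0, 0], "spin": 0},
    {"gripper": -0.5, "linear": [0, 0, 0], "spin": 0},
  ],
)

```text
clock: 9.88
ee_pos: [0.5015, -0.0442, 0.1115]
eef_rot: [0.707, 0.707, 0.0, 0.0]
wrist_force: [-0.0, 0.7, 0.3]
width: 0.0478
```

Emit:
drive_tool(
  steps=[
    {"gripper": -1, "linear": [0, 0, 0], "spin": 0},
    {"gripper": -1, "linear": [0, 0, 0], "spin": 0},
    {"gripper": -1, "linear": [0, 0, 0], "spin": 0},
    {"gripper": -1, "linear": [0, 0, 0], "spin": 0},
    {"gripper": -1, "linear": [0, 0, 0], "spin": 0},
    {"gripper": -1, "linear": [0, 0, 0], "spin": 0},
    {"gripper": -1, "linear": [0, 0, 0], "spin": 0},
    {"gripper": -1, "linear": [0, 0, 0], "spin": 0},
  ],
)

```text
clock: 10.55
ee_pos: [0.5009, -0.0442, 0.1112]
eef_rot: [0.707, 0.707, -0.0, -0.0]
wrist_force: [-2.9, -0.5, 1.7]
width: 0.0092
```

Gripped (9 mm on a 10 mm bar). I'll raise along the arc of radius 172 mm about the hinge, (0.659, 0.042), starting with about 19°.

Emit:
drive_tool(
  steps=[
    {"gripper": -1, "linear": [0, 1.1, -2.1], "spin": 0},
    {"gripper": -1, "linear": [0, 1.1, -2.1], "spin": 0},
    {"gripper": -1, "linear": [0, 2.2, -4.2], "spin": 0},
    {"gripper": -1, "linear": [0, 2.3, -4.2], "spin": 0},
    {"gripper": -1, "linear": [0, 2.3, -4.2], "spin": 0},
    {"gripper": -1, "linear": [0, 2.3, -4.3], "spin": 0},
    {"gripper": -1, "linear": [0, 2.3, -4.3], "spin": 0},
    {"gripper": -1, "linear": [0, 2.9, -3.8], "spin": 0},
    {"gripper": -1, "linear": [0, 2.9, -3.8], "spin": 0},
    {"gripper": -1, "linear": [0, 2.9, -3.8], "spin": 0},
    {"gripper": -1, "linear": [0, 2.9, -3.8], "spin": 0},
    {"gripper": -1, "linear": [0, 3, -3.8], "spin": 0},
    {"gripper": -1, "linear": [0, 3, -3.8], "spin": 0},
    {"gripper": -1, "linear": [0, 0, 0], "spin": 0},
  ],
)

```text
clock: 11.72
ee_pos: [0.5319, -0.0443, 0.1605]
eef_rot: [0.707, 0.707, -0.001, -0.001]
wrist_force: [-9.5, -1.2, 4.2]
width: 0.0089
```

About 19° open, with a small outward radial force (10 N). I'll continue with a slight outward correction.

Emit:
drive_tool(
  steps=[
    {"gripper": -1, "linear": [0, 3.2, -3.4], "spin": 0},
    {"gripper": -1, "linear": [0, 3.3, -3.4], "spin": 0},
    {"gripper": -1, "linear": [0, 3.3, -3.4], "spin": 0},
    {"gripper": -1, "linear": [0, 3.3, -3.4], "spin": 0},
    {"gripper": -1, "linear": [0, 3.5, -3.4], "spin": 0},
    {"gripper": -1, "linear": [0, 3.5, -3.4], "spin": 0},
    {"gripper": -1, "linear": [0, 4, -2.6], "spin": 0},
    {"gripper": -1, "linear": [0, 4, -2.6], "spin": 0},
    {"gripper": -1, "linear": [0, 4, -2.6], "spin": 0},
    {"gripper": -1, "linear": [0, 4, -2.6], "spin": 0},
    {"gripper": -1, "linear": [0, 4, -2.6], "spin": 0},
    {"gripper": -1, "linear": [0, 4.1, -2.7], "spin": 0},
    {"gripper": -1, "linear": [0, 0, 0], "spin": 0},
  ],
)

```text
clock: 12.8
ee_pos: [0.5776, -0.0445, 0.1976]
eef_rot: [0.707, 0.707, 0.0, 0.001]
wrist_force: [-7.5, -1.4, 6.6]
width: 0.0089
```

```bash
python3 - <<'E'
from h import *
s=robot.sense(); print(s['clock'],s['ee_pos'],s['wrist_force'],s['torque'],s['width'])
c=cam('side'); cv2.imwrite('pics/s2.png',cv2.resize(c['image'][130:350,240:480],None,fx=2.5,fy=2.5,interpolation=2))
E
```

```text
12.8 [ 0.57761226 -0.04448372  0.19763547] [-7.48486026 -1.39732128  6.60769257] [-0.27223186  1.51342994 -0.1034209 ] 0.008884536241137676
```

View pics/s2.png

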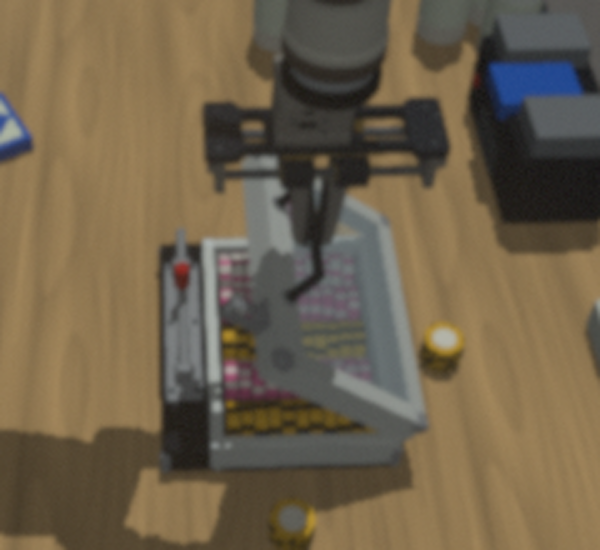

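The lid is open about 39° with the handle held; the knob at (182,272) is still at the drawn end. Continuing.

Emit:
drive_tool(
  steps=[
    {"gripper": -1, "linear": [0, 4.3, -2.0], "spin": 0},
    {"gripper": -1, "linear": [0, 4.4, -2.0], "spin": 0},
    {"gripper": -1, "linear": [0, 4.4, -2.0], "spin": 0},
    {"gripper": -1, "linear": [0, 4.4, -2.0], "spin": 0},
    {"gripper": -1, "linear": [0, 4.4, -2.0], "spin": 0},
    {"gripper": -1, "linear": [0, 4.4, -2.0], "spin": 0},
    {"gripper": -1, "linear": [0, 4.6, -1.2], "spin": 0},
    {"gripper": -1, "linear": [0, 4.6, -1.2], "spin": 0},
    {"gripper": -1, "linear": [0, 4.7, -1.2], "spin": 0},
    {"gripper": -1, "linear": [0, 4.7, -1.2], "spin": 0},
    {"gripper": -1, "linear": [0, 4.7, -1.2], "spin": 0},
    {"gripper": -1, "linear": [0, 4.7, -1.2], "spin": 0},
    {"gripper": -1, "linear": [0, 0, 0], "spin": 0},
  ],
)

```text
clock: 13.93
ee_pos: [0.6322, -0.0447, 0.2152]
eef_rot: [0.707, 0.707, 0.0, 0.001]
wrist_force: [-2.2, -3.2, 4.5]
width: 0.0089
```

```bash
cat > ang.py <<'E'
from h import *
s=robot.sense(); print(s['clock'],s['ee_pos'],s['wrist_force'],s['width'])
c=cam('side'); P=cloud(c); im=c['image']
cv2.imwrite('pics/s_last.png',cv2.resize(im[130:350,240:480],None,fx=2.5,fy=2.5,interpolation=2))
# lid side rail facing camera (case y=-125 => y=-0.17), and rail near y side; all lid points near y end
from scipy.spatial import cKDTree
for lo,hi in((-.1695-.006,-.1695+.006),(-.165,-.105),(.02,.08)):
    m=(P[...,1]>lo)&(P[...,1]<hi)&(P[...,2]>.085)&(P[...,2]<.24)&(abs(P[...,0]-.62)<.09)&(c['depth']>0)
    Q=P[m][:,[0,2]]
    if len(Q)<15: print(lo,len(Q)); continue
    k=Q.mean(0); w,v=np.linalg.eigh(np.cov((Q-k).T)); d=v[:,1]*np.sign(v[1,1])
    print(lo,len(Q),'centroid',k.round(4),'sd',np.sqrt(w).round(4),'angle deg',np.degrees(np.arctan2(d[1],-d[0])).round(2))
print('from TCP', np.degrees(np.arctan2(s['ee_pos'][2]-.042,.6589-s['ee_pos'][0]))-23.3)
E
python3 ang.py
```

```text
13.9333 [ 0.63224483 -0.04466433  0.21521344] [-2.23183738 -3.18358135  4.45446152] 0.008857193164805294
-0.17550000000000002 587 centroid [0.6116 0.1456] sd [0.0092 0.0398] angle deg 57.04
-0.165 954 centroid [0.601  0.1721] sd [0.0081 0.0479] angle deg 49.55
0.02 209 centroid [0.6015 0.1777] sd [0.007 0.03 ] angle deg 48.56
from TCP 57.951593599446454
```

Emit:
drive_tool(
  steps=[
    {"gripper": -1, "linear": [0, 4.7, -0.4], "spin": 0},
    {"gripper": -1, "linear": [0, 4.7, -0.4], "spin": 0},
    {"gripper": -1, "linear": [0, 4.7, -0.4], "spin": 0},
    {"gripper": -1, "linear": [0, 4.7, -0.4], "spin": 0},
    {"gripper": -1, "linear": [0, 4.7, -0.2], "spin": 0},
    {"gripper": -1, "linear": [0, 4.7, 0], "spin": 0},
    {"gripper": -1, "linear": [0, 4.7, 0.3], "spin": 0},
    {"gripper": -1, "linear": [0, 4.7, 0.4], "spin": 0},
    {"gripper": -1, "linear": [0, 4.7, 0.4], "spin": 0},
    {"gripper": -1, "linear": [0, 4.7, 0.6], "spin": 0},
    {"gripper": -1, "linear": [0, 3, 0.5], "spin": 0},
    {"gripper": -1, "linear": [0, 3, 0.5], "spin": 0},
    {"gripper": -1, "linear": [0, 2, 0.3], "spin": 0},
    {"gripper": -1, "linear": [0, 1, 0.2], "spin": 0},
    {"gripper": -1, "linear": [0, 0, 0], "spin": 0},
    {"gripper": -1, "linear": [0, 0, 0], "spin": 0},
    {"gripper": -1, "linear": [0, 0, 0], "spin": 0},
  ],
)

```text
clock: 15.4
ee_pos: [0.6875, -0.0448, 0.2135]
eef_rot: [0.707, 0.707, 0.0, 0.001]
wrist_force: [-1.7, -5.4, 2.6]
width: 0.0089
```

```bash
python3 ang.py
```

```text
15.4 [ 0.68750042 -0.04482939  0.2134834 ] [-1.72546946 -5.36398114  2.60558927] 0.008945639572533392
-0.17550000000000002 565 centroid [0.6454 0.1561] sd [0.0087 0.0395] angle deg 76.47
-0.165 402 centroid [0.6302 0.2137] sd [0.0062 0.0094] angle deg 1.48
0.02 13
from TCP 76.16877735021502
```

View pics/s_last.png

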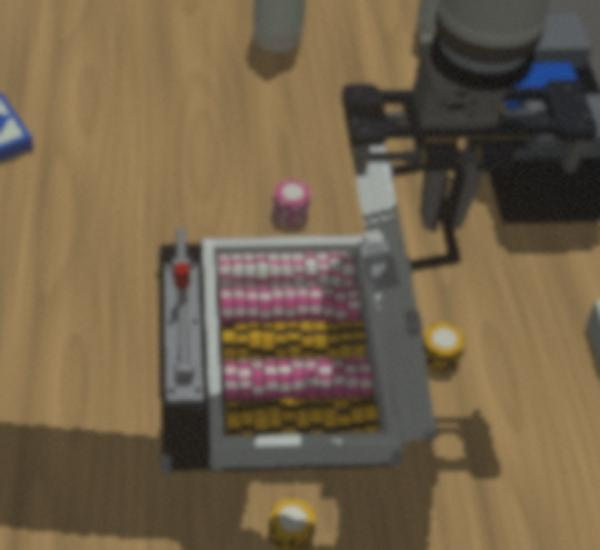

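The lid is near upright at about 76.3°, with the handle in the fingers at (450,200). I'll nudge it 1.5 mm.

Emit:
drive_tool(
  steps=[
    {"gripper": -1, "linear": [0, 0.8, 0.1], "spin": 0},
    {"gripper": -1, "linear": [0, 0.7, 0.1], "spin": 0},
    {"gripper": -1, "linear": [0, 0, 0], "spin": 0},
    {"gripper": -1, "linear": [0, 0, 0], "spin": 0},
    {"gripper": -1, "linear": [0, 0, 0], "spin": 0},
    {"gripper": -1, "linear": [0, 0, 0], "spin": 0},
    {"gripper": -1, "linear": [0, 0, 0], "spin": 0},
    {"gripper": -1, "linear": [0, 0, 0], "spin": 0},
  ],
)

```text
clock: 16.12
ee_pos: [0.6889, -0.0448, 0.2132]
eef_rot: [0.707, 0.707, 0.0, 0.001]
wrist_force: [-1.3, -5.7, 2.2]
width: 0.0087
```

```bash
python3 ang.py; python3 - <<'E'
from h import *
print(abs(robot.sense()['qd']).max())
c=cam('side'); im=c['image'].astype(int); P=cloud(c)
m=(im[...,2]>100)&(im[...,1]<80)&(im[...,0]<80)&(abs(P[...,0]-.465)<.03)&(abs(P[...,1])<.06)
print('knob',np.median(P[m],0))
c=cam('top'); cv2.imwrite('pics/t_end.png',c['image'])
E
```

```text
16.1167 [ 0.68893664 -0.04484602  0.21315455] [-1.33018424 -5.70988037  2.20159191] 0.008714803018579981
-0.17550000000000002 564 centroid [0.6464 0.1556] sd [0.0087 0.0397] angle deg 76.74
-0.165 389 centroid [0.6318 0.2143] sd [0.0048 0.0094] angle deg 179.88
0.02 11
from TCP 76.65372123181949
0.0015596065907237781
knob [0.46541105 0.00294553 0.0887508 ]
```

View pics/t_end.png

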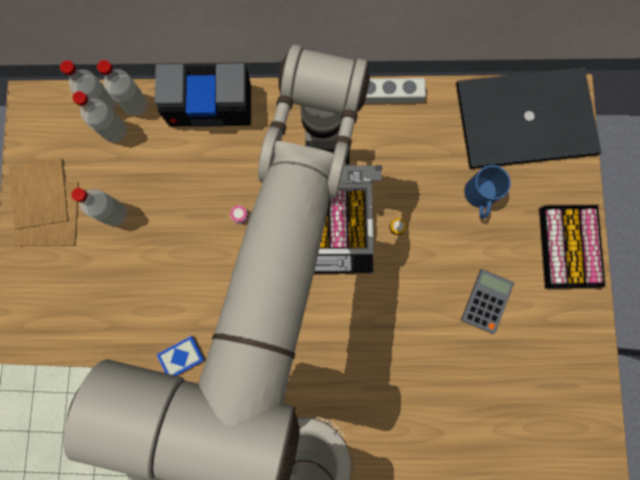

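The angle is 76.7° by both measures, the arm is still, and the knob is at its end stop. The items the top view still shows are at their starting pixels: pink (239,214), yellow (398,226), mug, cards, calculator and bottle. The back stack is hidden by the arm here, but the side view showed it in place. Handing in.

```bash
python3 -c "
from workcell import robot
print(robot.finish_job())"
```

```text
the job is handed in; nothing more can be done
None
```

The bolt is fully drawn, and the lid is held still at about 76.7° with the handle still gripped. I handed the job in at about 16 s on the robot's clock, well inside the 54 s limit.

- **Bolt:** I pinched the knob and drew it until it stopped moving while the reaction rose to 16 N. The last camera check puts the knob at y ≈ +0.003, about 41 mm from where it started.
- **Lid:** the depth picture gives 76.7° and the gripper position also gives 76.7°; the balance point is 76.8°. The finger opening is 8.7 mm on the 10 mm bar, and the largest joint speed was 0.0016 rad/s.
- **Other objects:** the pink and right-hand yellow stacks, mug, cards, calculator and bottle are unmoved in the last top view. The arm hides the back stack there, but the side view just before the last 1.5 mm nudge showed it in place.

Two readings disagreed or were left over:
- **Arc radius:** partway up, the gripper's distance from the hinge came out about 3 mm larger than the stated 172 mm. The bar probably sits slightly low in the pads.
- **Sideways force:** about 6 N remained on the wrist at the end.

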